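# Lay out the supper tray

### The job

Please get the supper tray ready: stand the tall narrow tin, the salt shaker, the taller jar with the flat lid (honey) and the slim spice jar upright on the white tray, in one evenly spaced row along the middle of its length, in that order from left to right as seen from the robot. Keep them upright on the way and set each one down gently. The wide, low jam jar, the flat tin and the pepper mill are not wanted: leave them where they stand, and mind the wall cabinet overhead.

Things in the scene. Friction and masses are not known exactly. Their poses are not given: they have to be found in the camera images.
- supper_tray: White shallow tray, 322 mm (own x) by 147 mm (own y), rim 18 mm high, fixed to the worktop. Origin: centre of the underside; x points to the end on the left seen from the robot (about world +y), y towards the robot, z up. Flat floor 2 mm above the origin, reaching 137 mm along x and 50 mm along y either way from the middle. The four things in a row leave gaps of about 13 mm.
- pea_tin_center (a point): WANTED, left end of the row (even row: tray x = +98 mm, y = 0). Tall narrow food tin with a paper label and bare metal lid, upright cylinder 57 mm in diameter, 72 mm high, 0.18 kg. Listed point: its centre, half-way up, on its upright axis; z up. 
- shaker_center (a point): WANTED, second from the left (even row: tray x = +34 mm, y = 0). Salt shaker: slim clear body with a domed grey head without a screw cap, 44 mm in diameter, 90 mm high; the head (the top 20 mm) narrows to 34 mm; 0.1 kg. Listed point: its centre, half-way up, on its upright axis; z up. 
- honey_center (a point): WANTED, third from the left (even row: tray x = -33 mm, y = 0). Honey jar: glass jar with a flat screw lid, 65 mm in diameter (lid and body alike), 114 mm high, taller than the jam jar; 0.41 kg. Listed point: its centre, half-way up, on its upright axis; z up. 
- spice_center (a point): WANTED, right end of the row (even row: tray x = -100 mm, y = 0). Slim glass spice jar with a straight flat-topped screw cap as wide as its body, 44 mm in diameter, 99 mm high, 0.11 kg. Listed point: its centre, half-way up, on its upright axis; z up. 
- jam_center (a point): NOT wanted, leave alone. Jam jar: wider and lower than the honey jar, 76 mm in diameter, 95 mm high, with bulging shoulders and a lid narrower than its body. Listed point: its centre, half-way up, on its upright axis; z up. 
- flat_tin_center (a point): NOT wanted, leave alone. Flat wide food tin, 86 mm in diameter, 40 mm high. Listed point: its centre, half-way up, on its upright axis; z up. 
- mill_center (a point): NOT wanted, leave alone. Turned wooden pepper mill, 58 mm in diameter, 170 mm high, standing at the back, below the wall cabinet (front face at world x = 0.626 m, y -0.11 to 0.34, underside at z = 0.45; keep the wrist clear of it). Listed point: its centre, half-way up, on its upright axis; z up. 
Not all that is in view belongs to the job. Leave any pink look-alike of the part that bears spice_center alone.

How it is judged:
By the outcome, as a careful person would: the job done as asked, in the order asked, and still so for the second after the job is handed in, with the robot touching nothing.
It also fails if it takes over 112 s, if anything falls off the work surface, if the arm or the gripper's body presses on something with over 40 N, if the wrist force passes 120 N, or if a joint passes its speed limit or range.

### The arm

A 6-joint arm with a two-finger parallel gripper is mounted at the origin on a cart in front of the work surface, level with it; the furniture and walls round the work are solid. World frame = base frame: x ahead of the robot, y to its left, z up, the work surface at z = 0. Lengths are in m, angles in degrees, forces in N, time in s.
With the tool pointing down it reaches from about 0.4 to 0.825 m from the base axis. Payload 7 kg.
Tool frame: the origin (TCP) lies on the centre line of the jaws, within the pads' length; the fingertips stand 19 mm ahead of it and the grasp point (between the pads) is the TCP; z points along the fingers, y is the line along which they close (so a half turn about z gives the same grasp; the last joint's range is limited). The gripper opens to 88 mm and grips with 3 to 60 N. Pads are 19 mm wide; open, the fingers measure 130 mm over their backs; the gripper's body (78 mm by 193 mm) begins 47 mm behind the grasp point.
Start: joints at [80.678, 20.546, 0.682, 0, -70.136, -16.507], TCP at [0.294, 0.608, 0.246] pointing down, gripper open.
Joint ranges: [-176.03, 176.03], [-82.01, 121.73], [-58.28, 71.71], [-173.87, 95.51], [-174.79, -0.11], [-173.66, 173.66]. Speed limits (degrees/s): [136.94, 136.94, 172.46, 180, 180, 180].

### API

Orientations are given as [roll, pitch, yaw] about the fixed x, y, z axes, in that order (R = Rz(yaw) Ry(pitch) Rx(roll)).
In Python, from plant import * gives the robot as it stands. The module is installed in compiled form; this text tells all that it offers.
- The arm moves only by the tool play_rows, never from a script. Its argument "deltas" is a list of rows, each a list of 6 numbers: the shift along the world's x, y, z scaled (see below), then the turn, a rotation vector about the world's x, y, z scaled (see below). A call has 1 to 10 rows; each row shifts and turns the commanded pose from where the row before left it; what a row does not reach is not made up. The controller multiplies each number of a shift by 800 mm and each number of a turn by 180 degrees. A row lasts 1/10 s, in which the tool goes at most 50 mm and 8.59 degrees, less where a joint would pass 70% of its speed; a pose out of reach is approached as far as the arm can. A call with a number of a shift or a turn outside -1 to 1 is refused whole. A call with a gripper value outside its range is refused whole. "gripper" is the gripper command: -1 is shut, 1 is fully open, values between are in proportion, set as the call begins (left out, the last holds). The fingers move at their own pace and stop on an object; the grip force is fixed at half the most. Time passes only in rows, so rows that do not move let the fingers close. It gives the time, the measured TCP pose, the force, the opening and the grip force at its end, in the units of the state.
- get_obs(): the state, without advancing time (a new reading comes with each control period).
- snapshot(name): name is "scene" or "top"; returns (picture, depth): 480x640x3 uint8, blue, green, red; 480x640 float32, m along the optical axis (not along the pixel's ray), 0 where there is no reading.
- camera_model(name): a dict with "fx", "fy", "cx", "cy" (pixels), "world_to_cam" (4x4, takes a point from world to camera coordinates). Camera axes: x right, y down, z forward; pixel columns grow to the right and rows downward; lengths in m; the calibration is good to about 2 mm. A picture is of the moment at which its call begins. camera_model takes no time and is no camera call.
- close_job(): hands the job in; it is judged then, once.
The state is a dict: "clock": time; "joint_pos": joint angles; "qvel": joint speeds; "tau": joint torques, N m; "tool_pos": TCP position; "orientation": TCP orientation; "force": force on the tool from outside, world axes, zero at the start; "moment": the same for the moment, N m; "opening": finger opening in m; "gripper_force": force on a finger pad.
Only numpy, scipy, OpenCV 4.12 (cv2) and the standard library are available. Lean on these libraries where they do the work, as an engineer would, in place of code of your own. Each camera call takes 0.05 s, during which the arm holds its last target. There are 200 camera calls.

## Working session

There is one attempt and no reset: what is moved stays moved. The work goes in short steps, Python scripts to look and compute and a tool call to move; the robot and the scene stay as the last step left them, time stands still between calls to the robot, and variables do not carry over. Pictures are saved under pics/ and viewed, at most 14 in all, crops included, and the job is handed in when it is done.

Besides the shell and the picture viewer there is one more tool, called as name(argument=value, ...) on one line, values as JSON. play_rows: Moves the arm, as the interface text tells. Its arguments: {"type":"object","properties":{"deltas":{"type":"array","items":{"type":"array","items":{"type":"number","minimum":-1,"maximum":1}}},"gripper":{"type":"number"}},"required":["deltas"]}

```bash
mkdir -p pics
cat > h.py <<'E'
from plant import *
import numpy as np, cv2
def grab(n,tag):
    p,d=snapshot(n); cv2.imwrite(f'pics/{n}_{tag}.png',p); np.savez(f'pics/{n}_{tag}.npz',p=p,d=d); return p,d
def pts(n,d):
    c=camera_model(n); v,u=np.mgrid[0:480,0:640]
    P=np.stack([(u-c['cx'])/c['fx']*d,(v-c['cy'])/c['fy']*d,d,np.ones_like(d)],-1)
    return (P@np.linalg.inv(np.array(c['world_to_cam'])).T)[...,:3]
E
python3 - <<'E'
from h import *
for n in('scene','top'):
    grab(n,'0'); c=camera_model(n); M=np.linalg.inv(np.array(c['world_to_cam'])); print(n,c['fx'],M[:3,3].round(3),M[:3,2].round(2))
o=get_obs();print(o)
E
```

```text
scene 587.1857079597726 [-0.208 -0.359  1.061] [ 0.57  0.31 -0.76]
top 487.1296623717473 [0.421 0.049 1.237] [ 0.09  0.   -1.  ]
{'clock': 0.1, 'joint_pos': array([ 8.06782400e+01,  2.05851102e+01,  6.36943681e-01, -1.86022740e-02,
       -7.01365228e+01, -1.65067298e+01]), 'qvel': array([-0.00958005, -0.06976408,  0.12382804,  0.01487131, -0.07782088,
        0.01564466]), 'tau': array([-1.98305199e-03, -5.84161627e+01,  2.93750256e+01,  7.01553494e+00,
        1.01956030e-02, -4.92726917e-05]), 'tool_pos': array([0.29391932, 0.60716381, 0.24472291]), 'orientation': array([ 1.79913832e+02, -7.29735504e-03, -2.58348179e+01]), 'force': array([-0.36285675, -0.5020271 ,  0.40733633]), 'moment': array([ 0.04047431,  0.02607976, -0.05165886]), 'gripper_force': 0.0, 'opening': 0.08747280864273567}
```

View pics/scene_0.png

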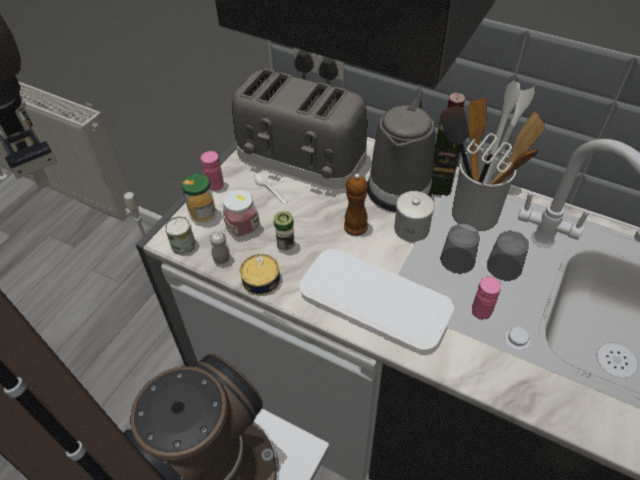

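View pics/top_0.png

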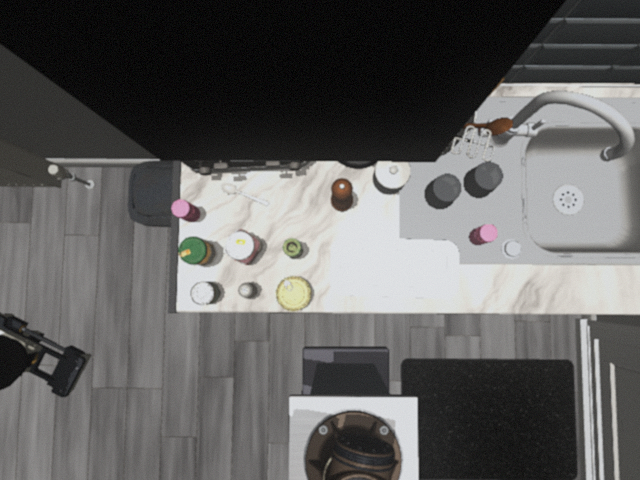

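Seen in scene: small tin (180,235), shaker (220,247), green-lid amber jar (199,197), white-lid red jar (240,213), green spice jar (285,230), flat tin (260,273), mill (356,205), tray (376,297). Pink look-alikes are at (212,170) and (487,297). The honey should be the green-lid jar, since the red one is wide with shoulders. I'll check this by heights and an enlarged crop.

```bash
cat > m.py <<'E'
from h import *
def measure(n,d,boxes):
    P=pts(n,d); ok=d>0
    for k,(u0,v0,u1,v1) in boxes.items():
        b=np.zeros_like(ok); b[v0:v1,u0:u1]=1
        m=b&ok&(P[...,2]>.015)
        if not m.any(): print(n,k,'none'); continue
        zt=np.percentile(P[m][:,2],97); t=(m&(P[...,2]>zt-.006)).astype(np.uint8)
        nl,l,s,_=cv2.connectedComponentsWithStats(t); i=1+s[1:,4].argmax(); q=P[l==i]
        (cx,cy),r=cv2.minEnclosingCircle(q[:,:2].astype(np.float32))
        print(n,k,'ztop %.3f'%zt,'mean',q[:,:2].mean(0).round(4),'circ',round(cx,4),round(cy,4),'D %.3f'%(2*r),len(q))
E
python3 - <<'E'
from m import *
B={'scene':dict(tin=(164,214,196,254),shaker=(209,230,231,266),green=(181,172,216,222),red=(222,190,262,236),spice=(272,208,297,252),flat=(238,252,282,294),mill=(343,170,370,238)),
'top':dict(tin=(186,278,220,308),shaker=(234,278,260,302),green=(174,232,216,270),red=(222,226,264,268),spice=(278,234,306,262),flat=(272,274,314,312),mill=(328,174,358,214))}
for n in B: measure(n,np.load(f'pics/{n}_0.npz')['d'],B[n])
for n,box in(('scene',(290,240,465,355)),('top',(322,222,475,308))):
    z=np.load(f'pics/{n}_0.npz'); P=pts(n,z['d']); u0,v0,u1,v1=box
    m=np.zeros((480,640),bool); m[v0:v1,u0:u1]=1
    m&=(P[...,2]>.010)&(P[...,2]<.03)&(z['d']>0)
    q=P[m]; print(n,'rim',len(q),cv2.minAreaRect(q[:,:2].astype(np.float32)), np.percentile(q[:,2],[5,50,95]))
    hs=cv2.cvtColor(z['p'],cv2.COLOR_BGR2HSV); w=np.zeros((480,640),np.uint8); w[v0:v1,u0:u1]=((hs[...,2]>222)&(hs[...,1]<12))[v0:v1,u0:u1]
    nl,l,s,_=cv2.connectedComponentsWithStats(w);i=1+s[1:,4].argmax();q=P[(l==i)&(z['d']>0)]
    print(' white',s[i],cv2.minAreaRect(q[:,:2].astype(np.float32)),np.percentile(q[:,2],[5,50,95]))
p=np.load('pics/scene_0.npz')['p'][145:300,155:305]
cv2.imwrite('pics/crop0.png',cv2.resize(p,None,fx=3.8,fy=3.8,interpolation=cv2.INTER_CUBIC))
E
```

```text
scene tin ztop 0.076 mean [0.405  0.3657] circ 0.4051 0.3662 D 0.063 331
scene shaker ztop 0.093 mean [0.4109 0.2576] circ 0.4127 0.2582 D 0.030 89
scene green ztop 0.119 mean [0.5032 0.3781] circ 0.5029 0.3795 D 0.069 420
scene red ztop 0.100 mean [0.5162 0.2727] circ 0.5161 0.2732 D 0.071 474
scene spice ztop 0.104 mean [0.5132 0.1495] circ 0.5136 0.1489 D 0.048 219
scene flat ztop 0.044 mean [0.405  0.1502] circ 0.4046 0.1497 D 0.091 773
scene mill ztop 0.162 mean [0.6407 0.0333] circ 0.6415 0.0344 D 0.037 130
top tin ztop 0.075 mean [0.405  0.3662] circ 0.4046 0.3651 D 0.058 308
top shaker ztop 0.091 mean [0.4123 0.2605] circ 0.4117 0.2609 D 0.029 92
top green ztop 0.117 mean [0.504  0.3792] circ 0.504 0.3789 D 0.064 535
top red ztop 0.099 mean [0.5172 0.2739] circ 0.5171 0.2737 D 0.068 524
top spice ztop 0.104 mean [0.5133 0.151 ] circ 0.5134 0.1507 D 0.042 213
top flat ztop 0.042 mean [0.4042 0.1509] circ 0.4044 0.1507 D 0.086 701
top mill ztop 0.168 mean [0.6438 0.0348] circ 0.6404 0.0334 D 0.007 25
scene rim 4725 ((0.48716557025909424, -0.10172277688980103), (0.2934686541557312, 0.38935497403144836), 29.86638832092285) [0.010274   0.01626776 0.02604172]Traceback (most recent call last):
  File "<stdin>", line 11, in <module>
ValueError: attempt to get argmax of an empty sequence
```

Run:
```python
from m import *
z=np.load('pics/scene_0.npz'); P=pts('scene',z['d']); p=z['p']
t=np.load('pics/top_0.npz'); Q=pts('top',t['d'])
c=cv2.resize(p[145:300,155:305],None,fx=3.4,fy=3.4,interpolation=cv2.INTER_CUBIC)
e=cv2.resize(p[240:360,290:465],None,fx=2.2,fy=2.2)
f=np.zeros((600,800,3),np.uint8); f[:c.shape[0],:510]=c[:600]; f[:240,512:]=cv2.resize(p[240:360,290:465],(288,240)); f[250:450,512:]=cv2.resize(t['p'][225:315,325:470],(288,200))
cv2.imwrite('pics/crop0.png',f)
for n,P,x,box in(('scene',P,z,(285,235,470,360)),('top',Q,t,(315,215,480,312))):
    u0,v0,u1,v1=box; m=np.zeros((480,640),bool);m[v0:v1,u0:u1]=1
    m&=(x['d']>0)&(abs(P[...,2]-.016)<.03)
    q=P[m]
    # height profile in bins along y and along x around the middle
    for ax,ot,lo,hi in((1,0,.43,.47),(0,1,-.15,-.08)):
        s=q[(q[:,ot]>lo)&(q[:,ot]<hi)]; b=np.arange(-.34,.2,.01) if ax else np.arange(.33,.62,.006)
        i=np.digitize(s[:,ax],b)
        print(n,'xy'[ax],[(round(b[k-1],3),round(1000*np.median(s[i==k,2]))) for k in range(1,len(b)) if (i==k).sum()>2])
```

```text
scene y [(np.float64(-0.33), 2), (np.float64(-0.32), 2), (np.float64(-0.31), 2), (np.float64(-0.3), 2), (np.float64(-0.29), 2), (np.float64(-0.28), 2), (np.float64(-0.27), 2), (np.float64(-0.26), 22), (np.float64(-0.25), 16), (np.float64(-0.24), 10), (np.float64(-0.23), 9), (np.float64(-0.22), 9), (np.float64(-0.21), 8), (np.float64(-0.2), 9), (np.float64(-0.19), 9), (np.float64(-0.18), 8), (np.float64(-0.17), 9), (np.float64(-0.16), 8), (np.float64(-0.15), 9), (np.float64(-0.14), 9), (np.float64(-0.13), 8), (np.float64(-0.12), 9), (np.float64(-0.11), 9), (np.float64(-0.1), 8), (np.float64(-0.09), 8), (np.float64(-0.08), 8), (np.float64(-0.07), 9), (np.float64(-0.06), 8), (np.float64(-0.05), 9), (np.float64(-0.04), 8), (np.float64(-0.03), 8), (np.float64(-0.02), 8), (np.float64(-0.01), 8), (np.float64(0.0), 8), (np.float64(0.01), 9), (np.float64(0.02), 8), (np.float64(0.03), 10), (np.float64(0.04), 15), (np.float64(0.05), 22), (np.float64(0.06), 24), (np.float64(0.07), 3), (np.float64(0.08), 2), (np.float64(0.09), 3), (np.float64(0.1), 2), (np.float64(0.11), 2), (np.float64(0.12), 2)
[... 2384 characters left out ...]
6), 6), (np.float64(0.432), 7), (np.float64(0.438), 7), (np.float64(0.444), 6), (np.float64(0.45), 6), (np.float64(0.456), 8), (np.float64(0.462), 6), (np.float64(0.468), 7), (np.float64(0.474), 7), (np.float64(0.48), 6), (np.float64(0.486), 7), (np.float64(0.492), 7), (np.float64(0.498), 6), (np.float64(0.504), 7), (np.float64(0.51), 7), (np.float64(0.516), 9), (np.float64(0.522), 12), (np.float64(0.528), 17), (np.float64(0.534), 21), (np.float64(0.54), 23), (np.float64(0.546), 2), (np.float64(0.552), 1), (np.float64(0.558), 2), (np.float64(0.564), 1), (np.float64(0.57), 0), (np.float64(0.576), 2), (np.float64(0.582), 2), (np.float64(0.588), 2), (np.float64(0.594), 1), (np.float64(0.6), 1)]
```

View pics/crop0.png

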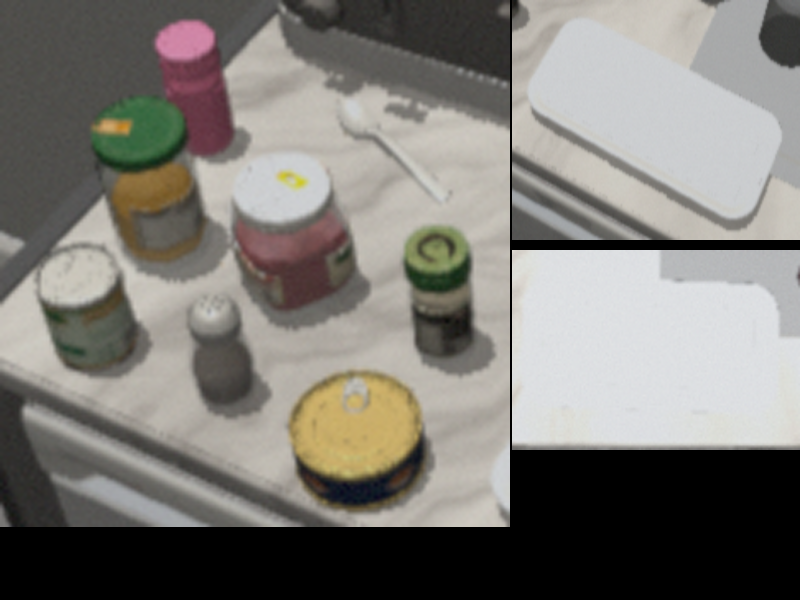

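Confirmed: the honey is the green-lid jar (top 114 mm, lid as wide as body). The red jar is the jam, the green slim one is the spice jar, and the pink ones stay put. Next is the tray pose.

Run:
```python
from m import *
C={'pea':98,'shaker':34,'honey':-33,'spice':-100}
for n,box in(('scene',(285,235,470,360)),('top',(315,215,480,312))):
    x=np.load(f'pics/{n}_0.npz');P=pts(n,x['d']);u0,v0,u1,v1=box;m=np.zeros((480,640),bool);m[v0:v1,u0:u1]=1
    m&=(x['d']>0)&(P[...,2]>.0045)&(P[...,2]<.03)&(P[...,0]>.385)&(P[...,0]<.56)&(P[...,1]>-.28)&(P[...,1]<.085)
    m=cv2.morphologyEx(m.astype(np.uint8),cv2.MORPH_OPEN,np.ones((3,3)));nl,l,s,_=cv2.connectedComponentsWithStats(m);i=1+s[1:,4].argmax()
    q=P[l==i]
    (c,wh,a)=cv2.minAreaRect((q[:,:2]*1000).astype(np.float32)); print(n,c,wh,a)
    f=q[(q[:,2]<.0105)]; fl=f[(abs(f[:,0]-.472)<.04)];print(np.median(fl[:,2]))
    # inner edges of floor: fit floor region
    print(' floor rect',cv2.minAreaRect((fl[:,:2]*1000).astype(np.float32)))
```

```text
scene (477.7268371582031, -95.20147705078125) (331.87152099609375, 165.34295654296875) 89.10765838623047
0.008120036966391297
 floor rect ((471.98614501953125, -95.32286071777344), (331.8556823730469, 79.93646240234375), 89.99755096435547)
top (469.6863098144531, -99.71832275390625) (322.6386413574219, 147.30087280273438) 89.0055923461914
0.007060499152591215
 floor rect ((471.3829345703125, -99.20008850097656), (78.4179458618164, 292.0046081542969), 0.2902340590953827)
```

play_rows(deltas=[[0.012,-0.025,0,0,0,-0.0357],[0.0238,-0.05,0,0,0,-0.0357],[0.0238,-0.05,0,0,0,-0.0357],[0.0238,-0.05,0,0,0,-0.0357],[0.0238,-0.05,0,0,0,-0.0357],[0.0238,-0.05,0,0,0,-0.0357],[0.0238,-0.05,0,0,0,-0.0357],[0.0238,-0.05,0,0,0,-0.0357],[0.0238,-0.05,0,0,0,-0.0357],[0.0238,-0.05,0,0,0,-0.0357]], gripper=0.5)

```text
clock: 1.1
tool_pos: [0.4753, 0.2258, 0.2455]
orientation: [180.0, 0.0, -90.3]
force: [0.6, -0.4, -0.5]
opening: 0.0658
gripper_force: 0.0
```

play_rows(deltas=[[0.0158,-0.0313,0,0,0,0],[0.0158,-0.0313,0,0,0,0],[0.0158,-0.0313,0,0,0,0],[0,0,-0.03,0,0,0],[0,0,-0.05,0,0,0],[0,0,-0.05,0,0,0],[0,0,-0.04,0,0,0],[0,0,-0.02,0,0,0],[0,0,-0.0166,0,0,0],[0,0,0,0,0,0]])

```text
clock: 2.1
tool_pos: [0.5116, 0.1516, 0.0782]
orientation: [179.8, -0.1, -90.1]
force: [-0.3, -1.1, -0.3]
opening: 0.0657
gripper_force: 0.0
```

play_rows(deltas=[[0,0,0,0,0,0],[0,0,0,0,0,0],[0,0,0,0,0,0],[0,0,0,0,0,0],[0,0,0,0,0,0],[0,0,0,0,0,0]], gripper=-1)

```text
clock: 2.7
tool_pos: [0.5135, 0.1527, 0.0811]
orientation: [-179.9, 0.0, -90.1]
force: [-0.9, -0.9, 6.4]
opening: 0.0427
gripper_force: 30.0
```

play_rows(deltas=[[0,0,0.015,0,0,0],[-0.014,0,0.03,0,0,0],[-0.014,0,0.03,0,0,0],[-0.014,0,0.025,0,0,0],[-0.0141,-0.02,0,0,0,0],[0,-0.04,0,0,0,0],[0,-0.045,0,0,0,0],[0,-0.045,0,0,0,0],[0,-0.045,0,0,0,0],[0,-0.045,0,0,0,0]])

```text
clock: 3.7
tool_pos: [0.4675, -0.0409, 0.1609]
orientation: [-180.0, 0.0, -90.1]
force: [1.1, -0.0, -1.8]
opening: 0.0425
gripper_force: 30.0
```

play_rows(deltas=[[0,-0.045,0,0,0,0],[0,-0.045,0,0,0,0],[0,-0.045,0,0,0,0],[0,-0.0366,0,0,0,0],[0,-0.02,0,0,0,0],[0,-0.007,0,0,0,0],[0,0,-0.02,0,0,0],[0,0,-0.03,0,0,0],[0,0,-0.02,0,0,0],[0,0,0,0,0,0]])

```text
clock: 4.7
tool_pos: [0.4664, -0.1978, 0.1025]
orientation: [179.8, 0.0, -90.1]
force: [-0.2, -0.3, -0.6]
opening: 0.0425
gripper_force: 30.0
```

play_rows(deltas=[[0,0,-0.008,0,0,0],[0,0,-0.006,0,0,0],[0,0,-0.003,0,0,0],[0,0,-0.002,0,0,0],[0,0,-0.001,0,0,0],[0,0,-0.001,0,0,0],[0,0,0,0,0,0]])

```text
clock: 5.4
tool_pos: [0.4683, -0.1986, 0.0879]
orientation: [-180.0, -0.0, -90.1]
force: [-1.1, 0.4, 2.0]
opening: 0.0425
gripper_force: 30.0
```

play_rows(deltas=[[0,0,-0.001,0,0,0],[0,0,-0.001,0,0,0],[0,0,0,0,0,0]])

```text
clock: 5.7
tool_pos: [0.4686, -0.1988, 0.0877]
orientation: [-179.9, -0.1, -90.0]
force: [-4.5, 2.2, 18.0]
opening: 0.0427
gripper_force: 30.0
```

play_rows(deltas=[[0,0,0.001,0,0,0],[0,0,0,0,0,0]])

```text
clock: 5.9
tool_pos: [0.4685, -0.1987, 0.0878]
orientation: [-179.9, -0.0, -90.1]
force: [-2.9, 0.5, 8.7]
opening: 0.0426
gripper_force: 30.0
```

play_rows(deltas=[[0,0,0,0,0,0],[0,0,0,0,0,0],[0,0,0,0,0,0],[0,0,0,0,0,0],[0,0,0.02,0,0,0],[0,0,0.05,0,0,0],[0,0,0.06,0,0,0],[0,0,0.06,0,0,0]], gripper=0.5)

```text
clock: 6.7
tool_pos: [0.4675, -0.1984, 0.2401]
orientation: [179.9, -0.0, -90.1]
force: [2.0, -0.5, 0.3]
opening: 0.0657
gripper_force: 0.0
```

play_rows(deltas=[[-0.005,0.03,0,0,0,-0.025],[-0.005,0.055,0,0,0,-0.025],[-0.005,0.055,0,0,0,-0.025],[-0.005,0.055,0,0,0,-0.025],[-0.005,0.055,0,0,0,-0.025],[-0.005,0.055,0,0,0,-0.025],[-0.005,0.055,0,0,0,-0.025],[-0.005,0.055,0,0,0,-0.025],[-0.005,0.055,0,0,0,-0.025],[-0.005,0.055,0,0,0,-0.025]], gripper=0.68)

```text
clock: 7.7
tool_pos: [0.4275, 0.2234, 0.2388]
orientation: [180.0, 0.0, -135.3]
force: [1.4, -0.8, 0.3]
opening: 0.0736
gripper_force: 0.0
```

play_rows(deltas=[[-0.0072,0.055,0,0,0,0],[-0.0072,0.055,0,0,0,0],[-0.0072,0.045,0,0,0,0],[-0.0072,0.0248,0,0,0,0],[0,0,-0.03,0,0,0],[0,0,-0.05,0,0,0],[0,0,-0.04,0,0,0],[0,0,0,0,0,0]])

```text
clock: 8.5
tool_pos: [0.4033, 0.3625, 0.1385]
orientation: [-179.9, -0.5, -135.1]
force: [-1.1, -1.3, -0.1]
opening: 0.0737
gripper_force: 0.0
```

play_rows(deltas=[[0,0,-0.02,0,0,0],[0,0,-0.035,0,0,0],[0,0,-0.035,0,0,0],[0,0,-0.02,0,0,0],[0,0,-0.01,0,0,0],[0,0,0,0,0,0],[0,0,0,0,0,0]])

```text
clock: 9.2
tool_pos: [0.4057, 0.3661, 0.048]
orientation: [180.0, 0.1, -135.1]
force: [0.8, 0.4, -0.9]
opening: 0.0734
gripper_force: 0.0
```

play_rows(deltas=[[0,0,0,0,0,0],[0,0,0,0,0,0],[0,0,0,0,0,0],[0,0,0,0,0,0],[0,0,0,0,0,0],[0,0,0,0,0,0]], gripper=-1)

```text
clock: 9.8
tool_pos: [0.4053, 0.3657, 0.0474]
orientation: [180.0, 0.1, -135.1]
force: [-2.0, -1.3, 6.8]
opening: 0.0567
gripper_force: 30.0
```

play_rows(deltas=[[0,0,0.02,0,0,0],[0,0,0.045,0,0,0],[0,0,0.045,0,0,0],[0,0,0.04,0,0,0],[0.008,-0.02,0,0,0,0.025],[0.008,-0.04,0,0,0,0.025],[0.008,-0.05,0,0,0,0.025],[0.008,-0.05,0,0,0,0.025],[0.008,-0.05,0,0,0,0.025],[0.008,-0.05,0,0,0,0.025]])

```text
clock: 10.8
tool_pos: [0.443, 0.1557, 0.1665]
orientation: [180.0, -0.0, -107.9]
force: [0.9, 0.5, -2.0]
opening: 0.057
gripper_force: 30.0
```

play_rows(deltas=[[0.007,-0.05,0,0,0,0.025],[0.007,-0.05,0,0,0,0.025],[0.007,-0.05,0,0,0,0.025],[0.007,-0.035,0,0,0,0.025],[0.007,-0.0144,0,0,0,0],[0,0,-0.03,0,0,0],[0,0,-0.045,0,0,0],[0,0,-0.03,0,0,0],[0,0,-0.01,0,0,0],[0,0,0,0,0,0]])

```text
clock: 11.8
tool_pos: [0.4709, -0.0021, 0.0738]
orientation: [179.9, -0.1, -90.1]
force: [-0.2, -0.7, -1.2]
opening: 0.0568
gripper_force: 30.0
```

Command z is 0.0751, with contact expected near 0.053.

play_rows(deltas=[[0,0,-0.012,0,0,0],[0,0,-0.006,0,0,0],[0,0,-0.003,0,0,0],[0,0,-0.002,0,0,0],[0,0,-0.001,0,0,0],[0,0,-0.001,0,0,0],[0,0,-0.001,0,0,0],[0,0,0,0,0,0]])

```text
clock: 12.6
tool_pos: [0.4716, -0.0021, 0.0542]
orientation: [-180.0, 0.0, -90.1]
force: [-1.7, 0.2, 3.7]
opening: 0.0567
gripper_force: 30.0
```

play_rows(deltas=[[0,0,-0.0008,0,0,0],[0,0,0,0,0,0]])

```text
clock: 12.8
tool_pos: [0.4717, -0.0021, 0.0542]
orientation: [-180.0, -0.0, -90.1]
force: [-3.9, 0.2, 12.4]
opening: 0.0572
gripper_force: 30.0
```

play_rows(deltas=[[0,0,0,0,0,0],[0,0,0,0,0,0],[0,0,0,0,0,0],[0,0,0,0,0,0],[0,0,0.02,0,0,0],[0,0,0.05,0,0,0],[0,0,0.06,0,0,0],[0,0,0.06,0,0,0],[0,0,0,0,0,0]], gripper=0.6)

```text
clock: 13.7
tool_pos: [0.475, -0.0014, 0.2119]
orientation: [-179.4, 0.1, -90.0]
force: [-0.3, -0.9, 0.2]
opening: 0.0703
gripper_force: 0.0
```

Run:
```python
from m import *
p,d=grab('top','1')
measure('top',d,dict(tin=(366,225,405,270),spice=(440,220,480,262),tin2=(335,225,480,300),shaker=(234,278,260,302),green=(174,232,216,270),red=(222,226,264,268)))
p,d=grab('scene','1')
```

```text
top tin ztop 0.638 mean [ 0.4695 -0.0136] circ 0.4701 -0.0143 D 0.072 1727
top spice ztop 0.107 mean [ 0.4835 -0.2049] circ 0.4834 -0.2062 D 0.020 31
top tin2 ztop 0.637 mean [ 0.4638 -0.0014] circ 0.4695 -0.0014 D 0.096 3728
top shaker ztop 0.621 mean [0.4121 0.1577] circ 0.4156 0.1593 D 0.042 431
top green ztop 0.117 mean [0.5037 0.3788] circ 0.5038 0.3795 D 0.065 544
top red ztop 0.598 mean [0.4483 0.1487] circ 0.4491 0.1521 D 0.023 63
```

View pics/scene_1.png

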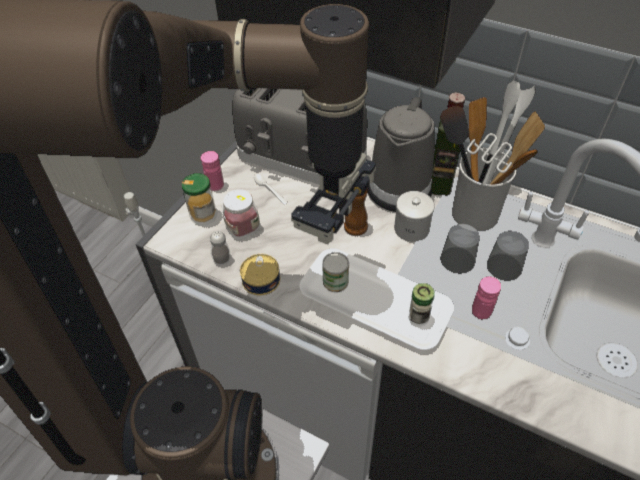

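Scene: the tin at (336,272) and the spice jar at (421,303) stand upright on the tray. Next is the shaker at (220,247).

play_rows(deltas=[[-0.0093,0.03,0,0,0,-0.03125],[-0.0093,0.05,0,0,0,-0.03125],[-0.0093,0.05,0,0,0,-0.03125],[-0.0093,0.05,0,0,0,-0.03125],[-0.0093,0.05,0,0,0,-0.03125],[-0.0093,0.05,0,0,0,-0.03125],[-0.0093,0.035,0,0,0,-0.03125],[-0.0093,0.0128,0,0,0,-0.03125],[0,0,0,0,0,0]], gripper=0.45)

```text
clock: 14.7
tool_pos: [0.4107, 0.2608, 0.2035]
orientation: [-180.0, -0.2, -135.1]
force: [0.4, 0.1, -0.6]
opening: 0.0636
gripper_force: 0.0
```

play_rows(deltas=[[0,0,-0.02,0,0,0],[0,0,-0.04,0,0,0],[0,0,-0.04,0,0,0],[0,0,-0.035,0,0,0],[0,0,-0.025,0,0,0],[0,0,-0.018,0,0,0],[0,0,-0.0104,0,0,0],[0,0,0,0,0,0]])

```text
clock: 15.5
tool_pos: [0.4114, 0.2587, 0.0531]
orientation: [-180.0, -0.2, -135.1]
force: [-1.0, -0.3, 0.4]
opening: 0.0637
gripper_force: 0.0
```

play_rows(deltas=[[0,0,0,0,0,0],[0,0,0,0,0,0],[0,0,0,0,0,0],[0,0,0,0,0,0],[0,0,0,0,0,0],[0,0,0,0,0,0]], gripper=-1)

```text
clock: 16.1
tool_pos: [0.4122, 0.2605, 0.0551]
orientation: [180.0, 0.1, -135.1]
force: [-0.9, -0.6, 4.8]
opening: 0.0387
gripper_force: 30.0
```

play_rows(deltas=[[0,0,0.0175,0,0,0],[0,0,0.04,0,0,0],[0,0,0.045,0,0,0],[0,0,0.035,0,0,0],[0.0073,-0.02,0,0,0,0.025],[0.0073,-0.04,0,0,0,0.025],[0.0073,-0.05,0,0,0,0.025],[0.0073,-0.05,0,0,0,0.025],[0.0073,-0.05,0,0,0,0.025],[0.0073,-0.05,0,0,0,0.025]])

```text
clock: 17.1
tool_pos: [0.4466, 0.0505, 0.1645]
orientation: [180.0, 0.0, -107.9]
force: [1.1, 0.3, -1.1]
opening: 0.0387
gripper_force: 29.6
```

play_rows(deltas=[[0.0073,-0.05,0,0,0,0.025],[0.0073,-0.05,0,0,0,0.025],[0.0073,-0.03,0,0,0,0.025],[0.0073,-0.0178,0,0,0,0.025],[0,0,0,0,0,0],[0,0,0,0,0,0]])

```text
clock: 17.7
tool_pos: [0.4699, -0.0663, 0.1642]
orientation: [180.0, 0.0, -90.3]
force: [-0.1, 0.1, -1.3]
opening: 0.0389
gripper_force: 29.6
```

Run:
```python
from m import *
p,d=grab('scene','2'); cv2.imwrite('pics/c2.png',cv2.resize(p[180:350,270:470],None,fx=3.4,fy=3.4))
print(get_obs()['tool_pos'])
```

```text
[ 0.46991779 -0.0659078   0.16424784]
```

View pics/c2.png

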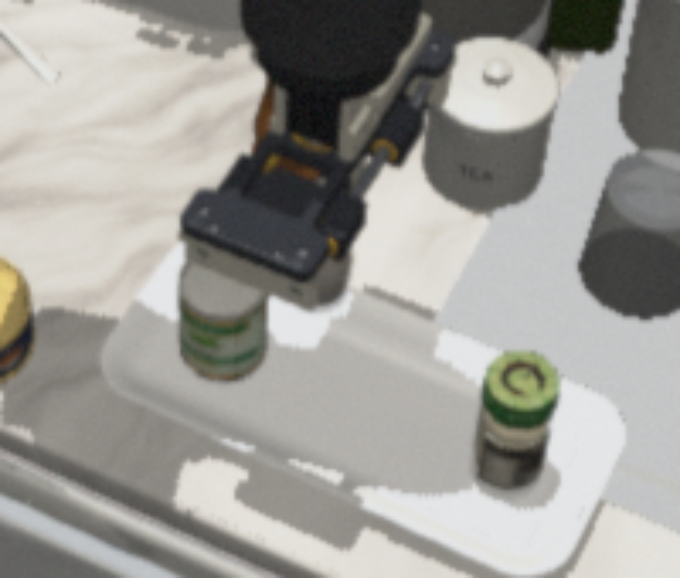

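The crop shows the shaker held below the front finger at about (320,285), with the tin and spice jar upright. I'll lower it.

play_rows(deltas=[[0,0,-0.02,0,0,0],[0,0,-0.035,0,0,0],[0,0,-0.03,0,0,0],[0,0,-0.02,0,0,0],[0,0,-0.012,0,0,0],[0,0,-0.005,0,0,0],[0,0,-0.003,0,0,0],[0,0,-0.001,0,0,0],[0,0,-0.001,0,0,0],[0,0,0,0,0,0]])

```text
clock: 18.75
tool_pos: [0.4706, -0.0661, 0.0634]
orientation: [-180.0, 0.0, -90.1]
force: [-0.2, 0.7, 0.2]
opening: 0.0386
gripper_force: 29.6
```

play_rows(deltas=[[0,0,-0.001,0,0,0],[0,0,0,0,0,0]])

```text
clock: 18.95
tool_pos: [0.4704, -0.0662, 0.0623]
orientation: [-180.0, 0.0, -90.1]
force: [0.3, 1.2, -0.9]
opening: 0.0383
gripper_force: 29.6
```

play_rows(deltas=[[0,0,-0.001,0,0,0],[0,0,-0.0005,0,0,0],[0,0,0,0,0,0]])

```text
clock: 19.25
tool_pos: [0.4705, -0.0663, 0.0618]
orientation: [-180.0, -0.0, -90.1]
force: [-4.4, 1.0, 10.7]
opening: 0.0381
gripper_force: 30.5
```

play_rows(deltas=[[0,0,0,0,0,0],[0,0,0,0,0,0],[0,0,0,0,0,0],[0,0,0,0,0,0],[0,0,0.015,0,0,0],[0,0,0.045,0,0,0],[0,0,0.06,0,0,0],[0,0,0.06,0,0,0],[0,0,0.01,0,0,0]], gripper=0.4)

```text
clock: 20.15
tool_pos: [0.4732, -0.066, 0.2187]
orientation: [-179.5, 0.0, -90.0]
force: [0.3, 0.2, 1.0]
opening: 0.0615
gripper_force: 0.0
```

play_rows(deltas=[[0,0.0259,0,0,0,-0.025],[0.0042,0.055,0,0,0,-0.025],[0.0042,0.06,0,0,0,-0.025],[0.0042,0.06,0,0,0,-0.025],[0.0042,0.06,0,0,0,-0.025],[0.0042,0.06,0,0,0,-0.025],[0.0042,0.06,0,0,0,-0.025],[0.0042,0.06,0,0,0,-0.025],[0.0042,0.06,0,0,0,-0.025],[0.0042,0.03,0,0,0,-0.025]], gripper=0.82)

```text
clock: 21.15
tool_pos: [0.5003, 0.3621, 0.212]
orientation: [-180.0, -0.0, -135.2]
force: [0.0, -0.3, 0.3]
opening: 0.0798
gripper_force: 0.0
```

play_rows(deltas=[[0.0042,0.025,0,0,0,0],[0,0,0,0,0,0],[0,0,0,0,0,0]])

```text
clock: 21.45
tool_pos: [0.5036, 0.3786, 0.2119]
orientation: [-180.0, -0.1, -135.0]
force: [-0.9, 0.3, 0.6]
opening: 0.0797
gripper_force: 0.0
```

Run:
```python
from m import *
p,d=grab('top','3')
measure('top',d,dict(tin=(350,225,380,275),shaker=(378,225,415,275),spice=(435,220,480,275)))
p,d=grab('scene','3'); cv2.imwrite('pics/c3.png',cv2.resize(p[130:360,150:470],None,fx=2.4,fy=2.4))
```

```text
top tin ztop 0.090 mean [ 0.4707 -0.054 ] circ 0.4713 -0.0569 D 0.028 36
top shaker ztop 0.097 mean [ 0.471  -0.0659] circ 0.4709 -0.0654 D 0.029 104
top spice ztop 0.109 mean [ 0.4687 -0.2012] circ 0.4682 -0.2006 D 0.042 223
```

View pics/c3.png

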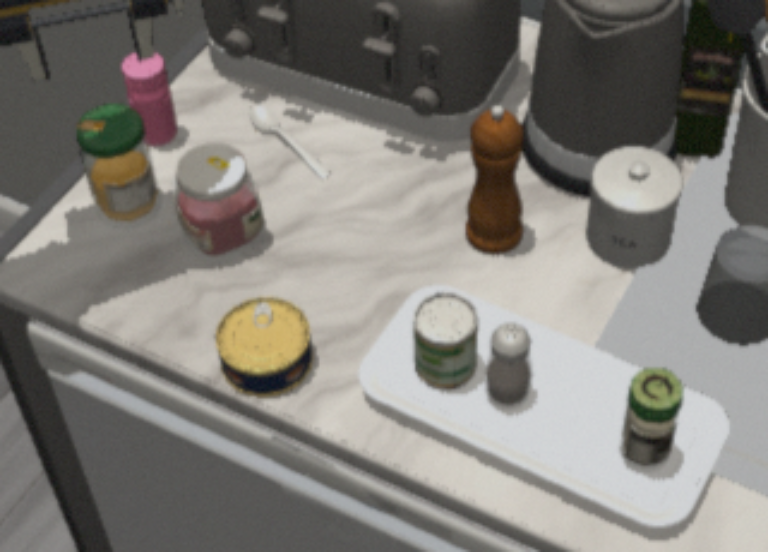

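Crop: tin (445,340), shaker (510,365) and spice jar (652,415) stand upright on the tray, and their measured positions match the plan. Now the honey.

play_rows(deltas=[[0,0,-0.02,0,0,0],[0,0,-0.035,0,0,0],[0,0,-0.035,0,0,0],[0,0,-0.03,0,0,0],[0,0,-0.02,0,0,0],[0,0,-0.015,0,0,0],[0,0,-0.0055,0,0,0],[0,0,0,0,0,0]])

```text
clock: 22.35
tool_pos: [0.504, 0.3782, 0.0845]
orientation: [-180.0, -0.0, -135.1]
force: [0.6, -0.0, -0.3]
opening: 0.0795
gripper_force: 0.0
```

play_rows(deltas=[[0,0,0,0,0,0],[0,0,0,0,0,0],[0,0,0,0,0,0],[0,0,0,0,0,0],[0,0,0,0,0,0],[0,0,0,0,0,0]], gripper=-1)

```text
clock: 22.95
tool_pos: [0.5044, 0.379, 0.0855]
orientation: [-180.0, 0.1, -135.1]
force: [-0.2, -0.4, 5.7]
opening: 0.0668
gripper_force: 30.0
```

play_rows(deltas=[[0,0,0.0175,0,0,0],[0,0,0.035,0,0,0],[0,0,0.045,0,0,0],[0,0,0.045,0,0,0],[0,0,0.02,0,0,0],[0,-0.02,0,0,0,0],[0,-0.035,0,0,0,0],[0,-0.045,0,0,0,0],[0,-0.045,0,0,0,0],[0,-0.045,0,0,0,0]])

```text
clock: 23.95
tool_pos: [0.5026, 0.2244, 0.2136]
orientation: [180.0, -0.1, -135.1]
force: [0.2, -0.7, -2.2]
opening: 0.067
gripper_force: 30.0
```

play_rows(deltas=[[-0.00435,-0.05,0,0,0,0.025],[-0.00435,-0.05,0,0,0,0.025],[-0.00435,-0.05,0,0,0,0.025],[-0.00435,-0.05,0,0,0,0.025],[-0.00435,-0.05,0,0,0,0.025],[-0.00435,-0.05,0,0,0,0.025],[-0.00435,-0.05,0,0,0,0.025],[-0.00435,-0.05,0,0,0,0.025],[-0.00435,-0.035,0,0,0,0.025],[-0.00435,-0.015,0,0,0,0.025]])

```text
clock: 24.95
tool_pos: [0.4672, -0.1357, 0.2137]
orientation: [179.9, 0.0, -90.1]
force: [-0.4, 0.2, -3.6]
opening: 0.0673
gripper_force: 30.0
```

play_rows(deltas=[[0,0,0,0,0,0],[0,0,-0.01,0,0,0],[0,0,-0.02,0,0,0],[0,0,-0.01,0,0,0],[0,0,0,0,0,0],[0,0,0,0,0,0]])

```text
clock: 25.55
tool_pos: [0.4692, -0.133, 0.1825]
orientation: [180.0, -0.0, -90.1]
force: [-0.5, 0.5, -3.6]
opening: 0.0668
gripper_force: 30.0
```

play_rows(deltas=[[0,0,-0.015,0,0,0],[0,0,-0.025,0,0,0],[0,0,-0.025,0,0,0],[0,0,-0.02,0,0,0],[0,0,-0.013,0,0,0],[0,0,-0.007,0,0,0],[0,0,-0.004,0,0,0],[0,0,-0.002,0,0,0],[0,0,-0.001,0,0,0],[0,0,0,0,0,0]])

```text
clock: 26.55
tool_pos: [0.4694, -0.1334, 0.0933]
orientation: [-180.0, 0.0, -90.1]
force: [-0.3, 0.2, -3.0]
opening: 0.0668
gripper_force: 30.0
```

play_rows(deltas=[[0,0,-0.001,0,0,0],[0,0,-0.0005,0,0,0],[0,0,0,0,0,0]])

```text
clock: 26.85
tool_pos: [0.4695, -0.1335, 0.0923]
orientation: [-179.9, -0.0, -90.1]
force: [-1.8, -0.1, 3.2]
opening: 0.0667
gripper_force: 30.0
```

Contact. Release and rise, then move aside for a look.

play_rows(deltas=[[0,0,-0.0004,0,0,0],[0,0,0,0,0,0]])

```text
clock: 27.05
tool_pos: [0.4695, -0.1335, 0.0923]
orientation: [-179.9, -0.0, -90.1]
force: [-2.9, 1.2, 8.5]
opening: 0.067
gripper_force: 30.0
```

play_rows(deltas=[[0,0,0,0,0,0],[0,0,0,0,0,0],[0,0,0,0,0,0],[0,0,0,0,0,0],[0,0,0.015,0,0,0],[0,0,0.04,0,0,0],[0,0,0.06,0,0,0],[0,0,0.04,0,0,0],[0,0,0,0,0,0]], gripper=0.85)

```text
clock: 27.95
tool_pos: [0.4718, -0.1336, 0.2203]
orientation: [-179.5, -0.0, -90.0]
force: [-0.1, 0.8, -0.3]
opening: 0.0809
gripper_force: 0.0
```

play_rows(deltas=[[0,0.03,0,0,0,0],[0,0.05,0,0,0,0],[0,0.05,0,0,0,0],[0,0.05,0,0,0,0],[0,0.05,0,0,0,0],[0,0.05,0,0,0,0],[0,0.05,0,0,0,0],[0,0.05,0,0,0,0],[0,0.05,0,0,0,0],[0,0.03,0,0,0,0]])

```text
clock: 28.95
tool_pos: [0.4688, 0.2371, 0.2148]
orientation: [180.0, -0.0, -90.0]
force: [0.7, -1.0, -0.0]
opening: 0.0811
gripper_force: 0.0
```

Run:
```python
from m import *
p,d=grab('top','4')
measure('top',d,dict(tin=(347,225,377,275),shaker=(380,225,403,275),honey=(403,220,440,275),spice=(442,220,480,275)))
p,d=grab('scene','4'); cv2.imwrite('pics/c4.png',cv2.resize(p[130:360,150:470],None,fx=2.4,fy=2.4))
```

```text
top tin ztop 0.081 mean [ 0.4728 -0.004 ] circ 0.4715 -0.0022 D 0.057 306
top shaker ztop 0.122 mean [ 0.4702 -0.1045] circ 0.4713 -0.1066 D 0.035 39
top honey ztop 0.124 mean [ 0.4729 -0.1346] circ 0.4701 -0.1329 D 0.064 456
top spice ztop 0.109 mean [ 0.4682 -0.2092] circ 0.4688 -0.2055 D 0.038 124
```

View pics/c4.png

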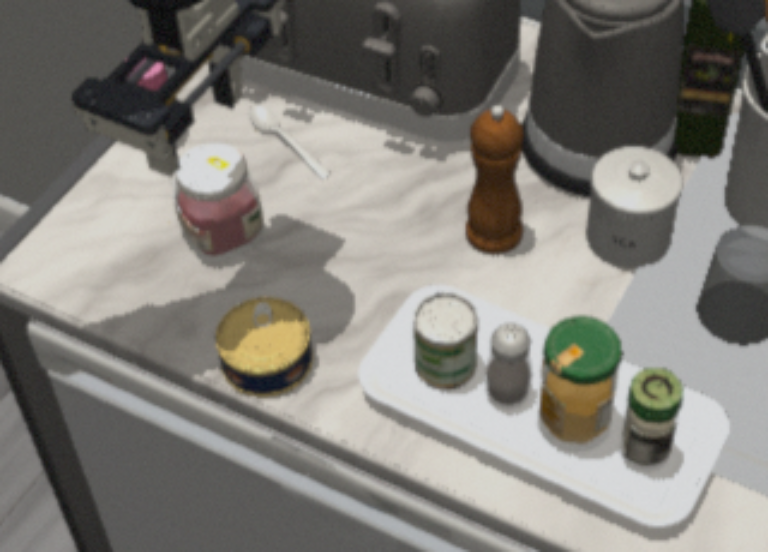

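The crop shows tin (445,340), shaker (510,365), honey (580,380) and spice jar (652,415) upright, evenly spaced and in order. The jam jar, flat tin and mill have not moved, and the gripper is clear of everything. Handing in.

play_rows(deltas=[[0,0,0,0,0,0],[0,0,0,0,0,0],[0,0,0,0,0,0]])

```text
clock: 29.35
tool_pos: [0.4691, 0.2337, 0.2153]
orientation: [180.0, -0.0, -90.1]
force: [-0.0, -0.5, 1.0]
opening: 0.081
gripper_force: 0.0
```

```bash
python3 -c "
from plant import *
print(close_job())"
```

```text
the job is handed in; nothing more can be done
None
```

The job is handed in at about 29 s: tin, salt shaker, honey and spice jar stand upright in an evenly spaced row on the tray, in that order from left to right, and the jam jar, flat tin, pepper mill and pink look-alikes were left alone.

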